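# Sweep the battery charger bank off

### The arm

A 7-joint arm with a two-finger parallel gripper is mounted at the origin on the work surface. World frame = base frame: x ahead of the robot, y to its left, z up, the work surface at z = 0. Lengths are in m, angles in degrees, forces in N, time in s.
With the tool pointing down it reaches from about 0.4 to 0.875 m from the base axis. Payload 6.5 kg.
Tool frame: the origin (TCP) lies midway between the tips of the shut fingers; the grasp point (between the pads) lies 19 mm behind it; z points along the fingers, y is the direction in which the jaws open and shut (so a half turn about z gives the same grasp; the last joint's range is limited). The gripper opens to 88 mm and grips with 3 to 60 N. Pads are 18 mm wide; open, the fingers measure 123 mm over their backs; the gripper's body (75 mm by 187 mm) begins 45 mm behind the grasp point.
Start: joints at [62.269, 30.733, -0.252, 88.115, 0.149, 61.152, -4.079], TCP at [0.264, -0.594, 0.239] pointing down, gripper open.
Joint ranges: [-154.64, 154.64], [-21.42, 123.67], [-72.66, 72.17], [13.99, 137.28], [-74.86, 254.86], [10.95, 109.41], [-158.01, 158.01]. Speed limits (degrees/s): [136.94, 136.94, 180, 180, 180, 180, 180].

### API

Orientations are given as [roll, pitch, yaw] about the fixed x, y, z axes, in that order (R = Rz(yaw) Ry(pitch) Rx(roll)).
In Python, from bench import readout, optics, workorder gives the robot as it stands. The module is installed in compiled form; this text tells all that it offers.
- The arm moves only by the tool step_arm, never from a script. Its argument "plan" is a list of rows, each an object with "translation": the shift along the world's x, y, z in m, a list of three; "twist": the turn, a rotation vector about the world's x, y, z in rad, a list of three; "hand": the closure, from 0 (fully open) to 1 (shut). In form: [{"translation": [tx, ty, tz], "twist": [wx, wy, wz], "hand": hand}, ...]. A call has 1 to 5 rows; each row shifts and turns the commanded pose from where the row before left it; what a row does not reach is not made up. A row lasts 1/8 s, in which the tool goes at most 62.5 mm and 10.7 degrees, less where a joint would pass 70% of its speed; a pose out of reach is approached as far as the arm can. A call is refused whole if a number of a shift passes 0.0625 or a number of a turn 0.188, either way. A call with a gripper value outside its range is refused whole. The fingers move at their own pace and stop on an object; "newtons" is the grip in N (left out, the last holds). Time passes only in rows, so rows that do not move let the fingers close. It gives the time, the measured TCP pose, the force and the opening at its end, in the units of the state.
- readout.get_obs(): the state, without advancing time (a new reading comes with each control period).
- optics.grab_frame(name): name is "side" or "top" or "wrist"; returns the picture (384x512x3 uint8, red, green, blue); there is no depth.
- optics.calibration(name): a dict with "K" (3x3 intrinsics, pixels), "k1" (the pictures are not rectified: a ray, as slopes to the right and down, at radius r is drawn at 1 + k1 r^2 times it, then the intrinsics apply), "rvec" (rotation vector, rad) and "tvec" (3), from world to camera coordinates, as OpenCV has them; the wrist camera has in their place "mount" (4x4, takes a point from camera to tool coordinates, whose origin is the TCP and whose axes are the flange's). Camera axes: x right, y down, z forward; pixel columns grow to the right and rows downward; lengths in m; the calibration is good to about 2 mm. A picture is of the moment at which its call begins: read the wrist's pose just before it. calibration takes no time and is no camera call.
- workorder.close_job(): hands the job in, once; it reports no verdict.
The state is a dict: "time_s": time; "joints": joint angles; "joint_velocities": joint speeds; "effort": joint torques, N m; "position": TCP position; "tcp_rot": TCP orientation; "ft_force": force on the tool from outside, world axes, zero at the start; "wrist_torque": the same for the moment, N m; "finger_gap": finger opening in m.
Only numpy, scipy, OpenCV 4.12 (cv2) and the standard library are available. Lean on these libraries where they do the work, as an engineer would, in place of code of your own. Each camera call takes 0.05 s, during which the arm holds its last target.

### The job

The batteries are charged: switch off the charger bank, the one with the blue paddles, by dragging a closed finger along the row from its white end towards its black end, so that all three blue paddles are left leaning well over towards the black end. Do not touch the other bank with the yellow paddles, which runs the curing lamps.

Things in the scene. Friction and masses are not known exactly. Their poses are not given: they have to be found in the camera images.
- charger_paddle1: Blue flip-over paddle nearest the charger bank's white end; stands when on: 45 mm tall above its hinge, 26 mm wide across the row, up to 10 mm thick. Origin on its hinge, 44 mm above the table; own x level along the hinge, across the row; own z up along the paddle. Swings from 11 degrees short of upright (white-end side) to 80 degrees over to the black end (off); stiff hinge, about 1 N, stays where left.
- charger_paddle2: Middle blue paddle, same as the first; hinges 1, 2, 3 lie in one line, 50 mm apart, from white to black end. The fixed grey bank below it reaches 120 mm each way along the row, is 76 mm wide and 38 mm high (its top 6 mm below the hinges).
- charger_paddle3: Third blue paddle, same, nearest the black end. Laid fully over, a paddle reaches 14 mm above its hinge: a finger dragged along with its tip 18 to 32 mm above the hinges pushes each well over and then passes above it; lower down it jams.
- lamp_bank: The other switch bank, to be left alone: same grey body (240 mm long along its own y, white end at -y, black end at +y, 76 mm wide, 38 mm high) and the same three standing paddles, tops 89 mm above the table, but yellow. Fixed to the table. Origin: centre of its underside, on the table. Either bank may be the left one.

How it is judged (in metres and radians):
At the end, for the whole second after the job is handed in: All three blue paddles lean more than 40 degrees (0.7 rad) from upright, over towards the black end, and are at rest (slower than 0.2 rad/s) (angle between each of charger_paddle1, charger_paddle2, charger_paddle3's own z axis and vertical above 0.7 rad and angular speed of each of charger_paddle1, charger_paddle2, charger_paddle3 below 0.2 rad/s); the robot touches nothing.
It fails at once if the bank with the yellow paddles is touched (more than 0.5 N) (contact force between anything else and lamp_bank above 0.5 N).
It also fails if it takes over 35 s, if anything falls off the work surface, if the arm or the gripper's body presses on something with over 40 N, if the wrist force passes 120 N, or if a joint passes its speed limit or range.

## Working session

There is one attempt and no reset: what is moved stays moved. The work goes in short steps, Python scripts to look and compute and a tool call to move; the robot and the scene stay as the last step left them, time stands still between calls to the robot, and variables do not carry over. Pictures are saved under pics/ and viewed, and the job is handed in when it is done.

Besides the shell and the picture viewer there is one more tool, called after "Call:" in YAML: its name, and indented under it one key for each argument. step_arm: Moves the arm, as the interface text tells. Its arguments: {"type":"object","properties":{"plan":{"type":"array"},"newtons":{"type":"number"}},"required":["plan"]}

```bash
mkdir -p pics; python3 - <<'E'
from bench import readout, optics
import cv2
print(readout.get_obs())
for n in ("top","side"):
    im=optics.grab_frame(n); cv2.imwrite(f"pics/{n}0.png",im[:,:,::-1]); print(n,optics.calibration(n))
E
```

```text
{'time_s': 0.0, 'joints': array([62.26872143, 30.77659608, -0.25180364, 88.16758635,  0.14936382,
       61.15009113, -4.08069063]), 'joint_velocities': array([ 0.0897374 , -0.07079382, -0.00177827, -0.00838301, -0.0648821 ,
       -0.13519863,  0.07540051]), 'effort': array([-6.44169395e-04, -5.70993733e+01,  9.91317183e-01, -2.51605099e+01,
       -5.60797553e-02,  1.80427695e-02,  1.62091137e-04]), 'position': array([ 0.26346554, -0.59357964,  0.23787084]), 'tcp_rot': array([-1.79906420e+02,  8.54269648e-03,  2.39392207e+01]), 'ft_force': array([-0.62719431, -0.53499174, -0.68291949]), 'wrist_torque': array([-0.02820011,  0.0035873 , -0.01831054]), 'finger_gap': 0.08806541033533057}
top {'K': array([[406.4407547 ,   0.        , 257.69082275],
       [  0.        , 406.4407547 , 194.29052648],
       [  0.        ,   0.        ,   1.        ]]), 'k1': -0.089494527436481, 'rvec': array([ 2.10266463, -2.11603354,  0.17787518]), 'tvec': array([0.01382847, 0.54169172, 0.87685161])}
side {'K': array([[395.16269349,   0.        , 254.48910672],
       [  0.        , 395.16269349, 191.2663158 ],
       [  0.        ,   0.        ,   1.        ]]), 'k1': -0.07998999113604417, 'rvec': array([ 2.28656973, -0.45445037,  0.22731307]), 'tvec': array([-0.48789957,  0.17210285,  0.60828098])}
```

View pics/top0.png

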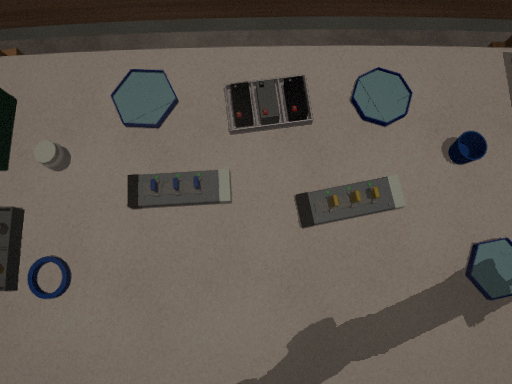

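View pics/side0.png

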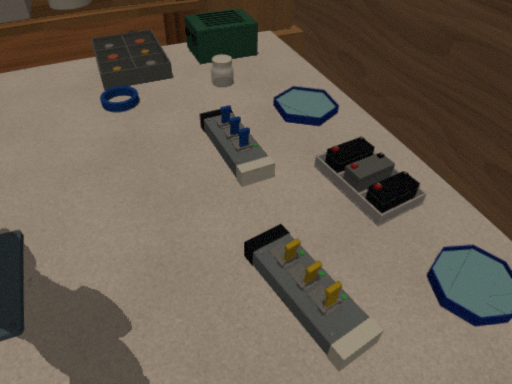

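The top view shows the blue bank at the left (about x 128–231, y 170–207) with its white end to the right. The yellow bank is at about x 297–404, y 175–227. I'll enlarge the blue one.

```bash
python3 - <<'E'
import cv2
im=cv2.imread("pics/top0.png")
cv2.imwrite("pics/c1.png",cv2.resize(im[155:220,115:245],None,fx=6,fy=6,interpolation=cv2.INTER_CUBIC))
im=cv2.imread("pics/side0.png")
cv2.imwrite("pics/c2.png",cv2.resize(im[95:190,190:290],None,fx=6,fy=6,interpolation=cv2.INTER_CUBIC))
E
```

```text
(no output)
```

View pics/c1.png

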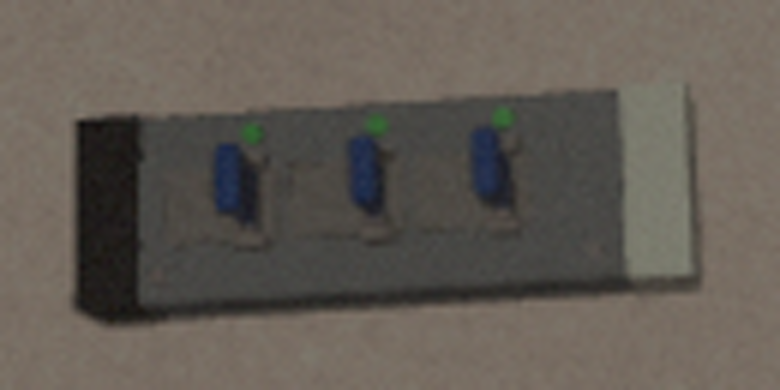

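View pics/c2.png

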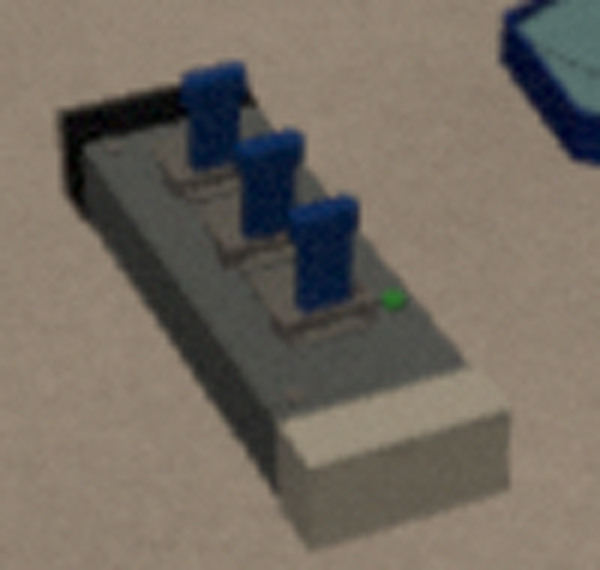

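```bash
cat > h.py <<'E'
import numpy as np, cv2
from bench import optics
def px2w(n,uv,z):
    c=optics.calibration(n);k1=c['k1'];K=c['K']
    R=cv2.Rodrigues(c['rvec'])[0];t=c['tvec']
    p=cv2.undistortPoints(np.array([[uv]],float),K,np.array([k1,0,0,0,0.]))[0,0]
    d=R.T@np.array([p[0],p[1],1]);o=-R.T@t
    return o+d*(z-o[2])/d[2]
E
python3 - <<'E'
from h import *
f=lambda x,y,o:(x/6+o[0]-.42,y/6+o[1]-.42)
T=(115,155);S=(190,95)
for nm,p in dict(bw=(80,120),ww=(688,85),wn=(692,277),bn=(80,304)).items(): print(nm,px2w("top",f(*p,T),.038).round(4))
for nm,p in dict(p1=(484,160),p2=(362,168),p3=(228,177)).items(): print(nm,px2w("top",f(*p,T),.089).round(4))
for nm,p in dict(p1=(324,207),p2=(270,140),p3=(215,72)).items(): print('s',nm,px2w("side",f(*p,S),.089).round(4))
for nm,p in dict(w1=(282,425),w0=(315,467),w2=(510,412),w3=(465,370),b=(62,112)).items(): print('s',nm,px2w("side",f(*p,S),.038).round(4))
for nm,p in dict(y1=(398,178),y2=(403,205),y3=(304,227),y4=(297,196)).items(): print(nm,px2w("top",p,.038).round(4))
E
```

```text
bw [0.5952 0.3204 0.038 ]
ww [0.6065 0.0776 0.038 ]
wn [0.5299 0.0753 0.038 ]
bn [0.521  0.3161 0.038 ]
p1 [0.5654 0.1482 0.089 ]
p2 [0.5628 0.1938 0.089 ]
p3 [0.5599 0.2443 0.089 ]
s p1 [0.566  0.1468 0.089 ]
s p2 [0.5638 0.1933 0.089 ]
s p3 [0.5614 0.2444 0.089 ]
s w1 [0.5319 0.0998 0.038 ]
s w0 [0.5342 0.0751 0.038 ]
s w2 [0.6075 0.0777 0.038 ]
s w3 [0.6027 0.1048 0.038 ]
s b [0.5212 0.3185 0.038 ]
y1 [ 0.5806 -0.3187  0.038 ]
y2 [ 0.5163 -0.3259  0.038 ]
y3 [ 0.4675 -0.0948  0.038 ]
y4 [ 0.5397 -0.0803  0.038 ]
```

Both cameras agree to about 2 mm. The hinge line runs from (0.566, 0.148) to (0.560, 0.244). The white end is at y≈0.076, and the yellow bank lies at y < -0.08. I'll travel high, close the hand, and turn to yaw ≈ 90° so the closed finger pair spans the row.

Call:
step_arm:
  plan:
    - {"translation": [0.02, 0.045, 0], "twist": [0, 0, 0.14], "hand": 1}
    - {"translation": [0.02, 0.045, 0], "twist": [0, 0, 0.14], "hand": 1}
    - {"translation": [0.02, 0.045, 0], "twist": [0, 0, 0.14], "hand": 1}
    - {"translation": [0.02, 0.045, 0], "twist": [0, 0, 0.14], "hand": 1}
    - {"translation": [0.02, 0.045, 0], "twist": [0, 0, 0.14], "hand": 1}
  newtons: 30

```text
time_s: 0.72
position: [0.364, -0.3674, 0.2385]
tcp_rot: [-180.0, 0.0, 64.3]
ft_force: [0.8, 0.1, -1.2]
finger_gap: 0.0402
```

Call:
step_arm:
  plan:
    - {"translation": [0.02, 0.045, 0], "twist": [0, 0, 0.14], "hand": 1}
    - {"translation": [0.02, 0.045, 0], "twist": [0, 0, 0.14], "hand": 1}
    - {"translation": [0.02, 0.045, 0], "twist": [0, 0, 0.14], "hand": 1}
    - {"translation": [0.02, 0.045, 0], "twist": [0, 0, 0.08], "hand": 1}
    - {"translation": [0.02, 0.045, 0], "twist": [0, 0, 0], "hand": 1}

```text
time_s: 1.35
position: [0.464, -0.1427, 0.2386]
tcp_rot: [-180.0, 0.0, 92.7]
ft_force: [0.4, -1.2, -0.3]
finger_gap: 0.0007
```

Call:
step_arm:
  plan:
    - {"translation": [0.02, 0.045, 0], "twist": [0, 0, 0], "hand": 1}
    - {"translation": [0.02, 0.045, 0], "twist": [0, 0, 0], "hand": 1}
    - {"translation": [0.02, 0.045, 0], "twist": [0, 0, 0], "hand": 1}
    - {"translation": [0.02, 0.045, 0], "twist": [0, 0, 0], "hand": 1}
    - {"translation": [0, 0, 0], "twist": [0, 0, 0], "hand": 1}

```text
time_s: 1.98
position: [0.5442, 0.0406, 0.2386]
tcp_rot: [180.0, -0.1, 93.1]
ft_force: [0.1, -0.9, 0.2]
finger_gap: 0.0003
```

Call:
step_arm:
  plan:
    - {"translation": [0.012, 0.023, 0], "twist": [0, 0, 0], "hand": 1}
    - {"translation": [0.012, 0.023, -0.03], "twist": [0, 0, 0], "hand": 1}
    - {"translation": [0, 0, -0.05], "twist": [0, 0, 0], "hand": 1}
    - {"translation": [0, 0, -0.05], "twist": [0, 0, 0], "hand": 1}
    - {"translation": [0, 0, 0], "twist": [0, 0, 0], "hand": 1}

```text
time_s: 2.6
position: [0.5645, 0.0801, 0.1055]
tcp_rot: [-179.5, 0.1, 92.7]
ft_force: [0.0, -0.3, 0.4]
finger_gap: 0.0004
```

```bash
python3 - <<'E'
from bench import readout, optics
import cv2
import numpy as np
print(readout.get_obs()['position'])
a=optics.grab_frame("top")[130:250,90:290,::-1]; b=optics.grab_frame("side")[60:200,160:330,::-1]
cv2.imwrite("pics/t1.png",cv2.resize(a,None,fx=4,fy=4));cv2.imwrite("pics/s1.png",cv2.resize(b,None,fx=4,fy=4))
E
```

```text
[0.56449848 0.08007254 0.10546916]
```

View pics/s1.png

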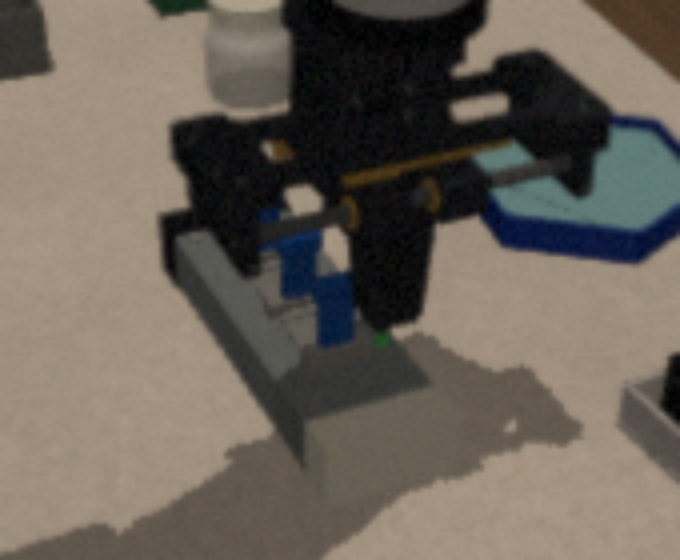

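View pics/t1.png

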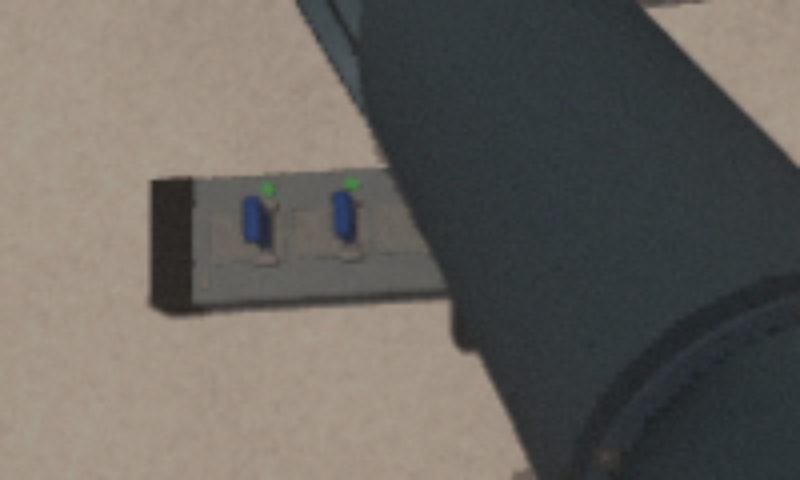

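The wide side parts of the gripper sit well above the paddles. The finger tip, at about (390, 325) in the side crop, is on the white side of paddle 1. Next I'll descend to z≈0.067 and check.

Call:
step_arm:
  plan:
    - {"translation": [0.001, 0, -0.02], "twist": [0, 0, 0], "hand": 1}
    - {"translation": [0.001, 0, -0.018], "twist": [0, 0, 0], "hand": 1}
    - {"translation": [0, 0, 0], "twist": [0, 0, 0], "hand": 1}
    - {"translation": [0, 0, 0], "twist": [0, 0, 0], "hand": 1}

```text
time_s: 3.2
position: [0.5698, 0.0821, 0.0708]
tcp_rot: [180.0, -0.0, 92.7]
ft_force: [0.5, -0.1, -0.1]
finger_gap: 0.0
```

```bash
python3 - <<'E'
from bench import readout, optics
import cv2
import numpy as np
o=readout.get_obs();p=o['position'];print(p,o['ft_force'])
c=optics.calibration("side");q=cv2.projectPoints(p.reshape(1,3),c['rvec'],c['tvec'],c['K'],np.array([c['k1'],0,0,0,0]))[0][0,0]
print((q-[160,60])*4)
b=optics.grab_frame("side")[60:200,160:330,::-1]
cv2.imwrite("pics/s2.png",cv2.resize(b,None,fx=4,fy=4))
E
```

```text
[0.5698409  0.0820591  0.07082546] [ 0.50972097 -0.13080922 -0.07751982]
[389.77413849 373.83417471]
```

View pics/s2.png

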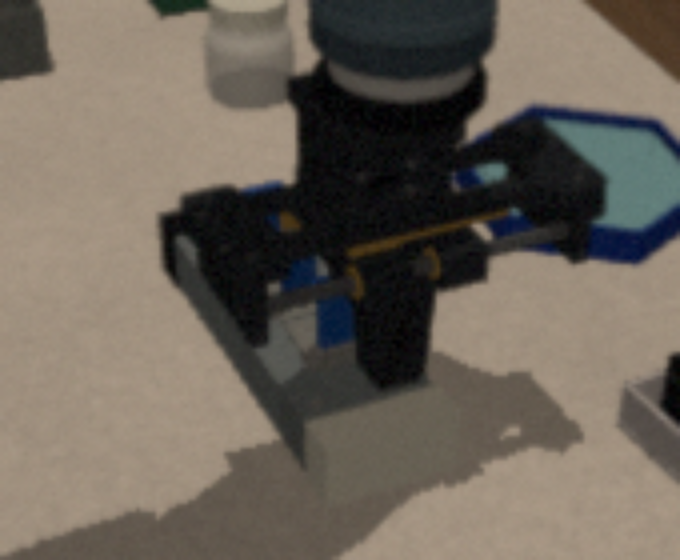

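The finger tip matches the projected TCP at about (390, 374), on the row line. I'll go 4 mm lower and then drag.

Call:
step_arm:
  plan:
    - {"translation": [-0.001, 0.005, -0.004], "twist": [0, 0, 0], "hand": 1}
    - {"translation": [-0.001, 0.015, 0], "twist": [0, 0, 0], "hand": 1}
    - {"translation": [-0.001, 0.015, 0], "twist": [0, 0, 0], "hand": 1}
    - {"translation": [-0.0007, 0.015, 0], "twist": [0, 0, 0], "hand": 1}
    - {"translation": [-0.0007, 0.015, 0], "twist": [0, 0, 0], "hand": 1}

```text
time_s: 3.88
position: [0.5652, 0.1481, 0.0668]
tcp_rot: [-180.0, 0.0, 92.7]
ft_force: [-0.4, -1.7, -1.0]
finger_gap: 0.0005
```

Call:
step_arm:
  plan:
    - {"translation": [-0.0007, 0.015, 0], "twist": [0, 0, 0], "hand": 1}
    - {"translation": [-0.0007, 0.015, 0], "twist": [0, 0, 0], "hand": 1}
    - {"translation": [-0.0007, 0.015, 0], "twist": [0, 0, 0], "hand": 1}
    - {"translation": [-0.0007, 0.015, 0], "twist": [0, 0, 0], "hand": 1}

```text
time_s: 4.38
position: [0.5625, 0.2078, 0.0667]
tcp_rot: [-180.0, 0.0, 92.7]
ft_force: [0.5, -1.3, 1.2]
finger_gap: 0.0005
```

Forces are small and it's tracking well, so I'll continue the drag.

Call:
step_arm:
  plan:
    - {"translation": [-0.0007, 0.015, 0], "twist": [0, 0, 0], "hand": 1}
    - {"translation": [-0.0007, 0.015, 0], "twist": [0, 0, 0], "hand": 1}
    - {"translation": [-0.0007, 0.015, 0], "twist": [0, 0, 0], "hand": 1}
    - {"translation": [-0.0007, 0.015, 0], "twist": [0, 0, 0], "hand": 1}
    - {"translation": [-0.0007, 0.015, 0], "twist": [0, 0, 0], "hand": 1}

```text
time_s: 5.0
position: [0.559, 0.2832, 0.0668]
tcp_rot: [180.0, -0.0, 92.7]
ft_force: [0.3, -0.7, -0.5]
finger_gap: 0.0004
```

Call:
step_arm:
  plan:
    - {"translation": [-0.0007, 0.015, 0], "twist": [0, 0, 0], "hand": 1}
    - {"translation": [-0.0007, 0.015, 0], "twist": [0, 0, 0], "hand": 1}
    - {"translation": [-0.0007, 0.015, 0], "twist": [0, 0, 0], "hand": 1}
    - {"translation": [0, 0, 0], "twist": [0, 0, 0], "hand": 1}
    - {"translation": [0, 0, 0.03], "twist": [0, 0, 0], "hand": 1}

```text
time_s: 5.62
position: [0.5555, 0.3252, 0.0947]
tcp_rot: [-179.8, 0.2, 92.7]
ft_force: [0.7, -0.2, 0.0]
finger_gap: 0.0003
```

Call:
step_arm:
  plan:
    - {"translation": [0, 0, 0.05], "twist": [0, 0, 0], "hand": 1}
    - {"translation": [0, 0, 0.05], "twist": [0, 0, 0], "hand": 1}
    - {"translation": [-0.03, 0.04, 0.03], "twist": [0, 0, 0], "hand": 1}
    - {"translation": [-0.03, 0.04, 0], "twist": [0, 0, 0], "hand": 1}
    - {"translation": [-0.02, 0.04, 0], "twist": [0, 0, 0], "hand": 1}

```text
time_s: 6.25
position: [0.4761, 0.4475, 0.2275]
tcp_rot: [180.0, 0.0, 92.7]
ft_force: [0.2, -0.1, -1.0]
finger_gap: 0.0004
```

```bash
python3 - <<'E'
from bench import readout, optics
import cv2
import numpy as np
o=readout.get_obs();print(o['time_s'],o['position'],o['ft_force'])
a=optics.grab_frame("top")[130:250,90:290,::-1]; b=optics.grab_frame("side")[60:200,160:330,::-1]
cv2.imwrite("pics/t3.png",cv2.resize(a,None,fx=4,fy=4));cv2.imwrite("pics/s3.png",cv2.resize(b,None,fx=4,fy=4))
E
```

```text
6.25 [0.47614942 0.4474918  0.22745705] [ 0.19928508 -0.13010088 -0.98548608]
```

View pics/s3.png

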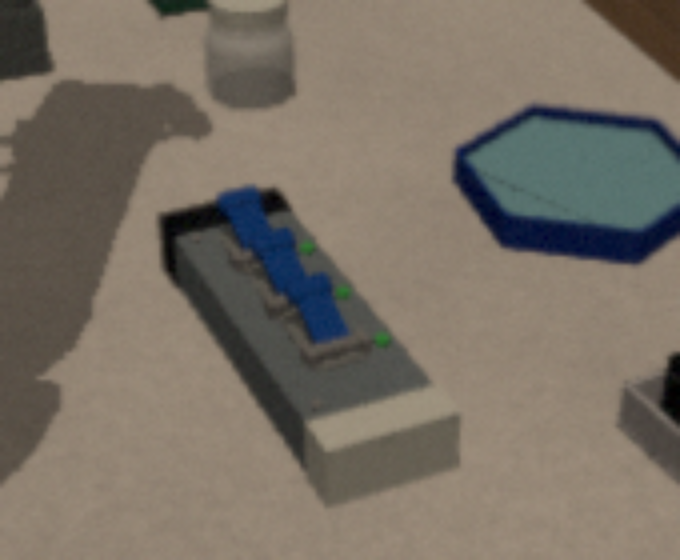

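View pics/t3.png

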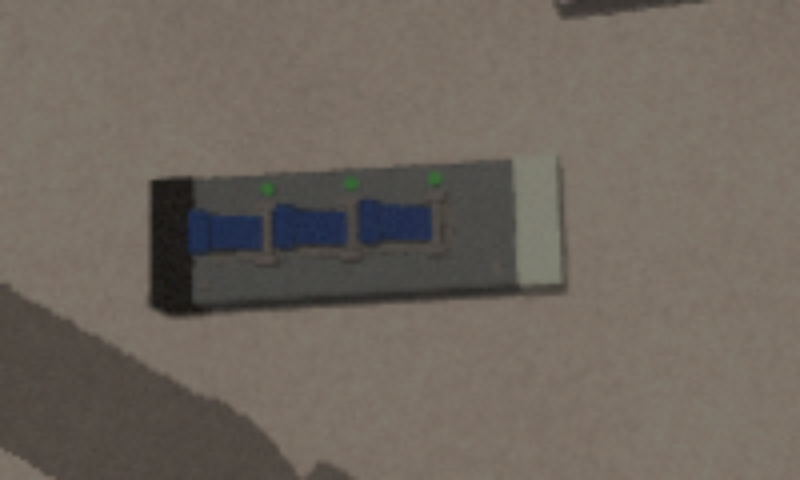

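All three blue paddles lie far over to the black end. In the top crop their tips are at x≈200, 283 and 370, left of their hinges at about 265, 350 and 435, and the arm is clear. I'll let it settle and hand in.

Call:
step_arm:
  plan:
    - {"translation": [0, 0, 0], "twist": [0, 0, 0], "hand": 1}
    - {"translation": [0, 0, 0], "twist": [0, 0, 0], "hand": 1}
    - {"translation": [0, 0, 0], "twist": [0, 0, 0], "hand": 1}

```text
time_s: 6.72
position: [0.478, 0.4456, 0.2266]
tcp_rot: [180.0, 0.0, 92.6]
ft_force: [-0.1, 0.3, -0.2]
finger_gap: 0.0003
```

```bash
python3 -c "
from bench import workorder; print(workorder.close_job())"
```

```text
the job is handed in; nothing more can be done
None
```

The charger bank is switched off and the job is handed in, at about 6.7 s; close_job gave no verdict.

- **What I did:** I located the blue bank in the top and side pictures, which agreed to about 2 mm. I then dragged the closed fingers from the white end to the black end with the tip about 23 mm above the hinges. Force readings during the drag stayed at or below about 2 N.
- **Last checks:** The final pictures show all three blue paddles lying far over towards the black end, which I judge by eye at about 60° or more. The arm was parked clear and at rest, with the force reading near zero.
- **Yellow bank:** The hand crossed near it only at about 0.24 m height and never came down on that side, but I took no picture of it afterwards.

No check failed or disagreed.

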